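# Shut the blow-off booth and set its air lever

## Robot

A 6-joint arm with a two-finger parallel gripper is mounted at the origin on the work surface. World frame = base frame: x ahead of the robot, y to its left, z up, the work surface at z = 0. Lengths are in m, angles in rad, forces in N, time in s.
With the tool pointing down it reaches from about 0.35 to 0.975 m from the base axis. Payload 4.9 kg.
Tool frame: the origin (TCP) lies midway between the tips of the shut fingers; the grasp point (between the pads) lies 19 mm behind it; z points along the fingers, y is the direction in which the jaws open and shut (so a half turn about z gives the same grasp; the last joint's range is limited). The gripper opens to 85 mm and grips with 20 to 120 N. Pads are 22 mm wide; open, the fingers measure 114 mm over their backs; the gripper's body (76 mm by 85 mm) begins 54 mm behind the grasp point. The pads swing forward as they close: fully open they stand 13 mm farther back than shut.
Start: joints at [1.182, 0.053, 1.613, -0, 1.476, -0.119], TCP at [0.167, 0.602, 0.231] pointing down, gripper open.
Joint ranges: [-3.01, 3.01], [-1.01, 2.22], [0.06, 2.58], [-1.02, 4.17], [0.09, 2.62], [-3.14, 3.14]. Speed limits (rad/s): [2.57, 2.57, 3.14, 3.14, 3.14, 3.14].

## Interface

Orientations are given as a rotation vector (axis times angle).
In Python, from station import ctrl gives the robot as it stands.
- The arm moves only by the tool play_rows, never from a script. Its argument "motion" is a list that holds one entry, the list of rows, each a list of 7 numbers: the closure, from -1 (fully open) to 1 (shut), then the shift along the tool's x, y, z in cm, then the turn, a rotation vector about the tool's x, y, z in degrees. A call has 1 to 20 rows; each row is the pose to reach, as a shift and turn from the pose measured when the call began, along the tool's axes at that moment; what a row does not reach only later rows make up. A row lasts 1/8 s, in which the tool goes at most 62.5 mm and 10.7 degrees, less where a joint would pass 70% of its speed; a pose out of reach is approached as far as the arm can. A call with a gripper value outside its range is refused whole. The fingers move at their own pace and stop on an object; "newtons" is the grip in N (left out, the last holds). Time passes only in rows, so rows that repeat a pose let the fingers close. It gives the time, the measured TCP pose, the force and the opening at its end, in the units of the state.
- ctrl.get_obs(): the state, without advancing time (a new reading comes with each control period).
- ctrl.get_image(name): name is "scene" or "top" or "wrist"; returns a dict with "color" (480x640x3 uint8, red, green, blue), "mtx" (3x3 intrinsics, pixels), "T" (4x4, takes a point from camera to world coordinates). Camera axes: x right, y up, looking along -z (the intrinsics and any distortion apply to the point x, -y, -z); pixel columns grow to the right and rows downward; lengths in m; the calibration is good to about 2 mm. A picture is of the moment at which its call begins. There is no depth.
- ctrl.finish_job(): hands the job in, once; it reports no verdict.
The state is a dict: "t": time; "q": joint angles; "dq": joint speeds; "effort": joint torques, N m; "tool_pos": TCP position; "tool_rot": TCP orientation; "contact_force": force on the tool from outside, world axes, zero at the start; "wrist_torque": the same for the moment, N m; "opening": finger opening in m.
Only numpy, scipy, OpenCV 4.12 (cv2) and the standard library are available. Lean on these libraries where they do the work, as an engineer would, in place of code of your own. Each camera call takes 0.05 s, during which the arm holds its last target.

## Task

The steel sleeve is already inside the small parts-cleaning booth. Push the booth's door fully shut so that it snaps onto its catch and stays closed, and only then swing the air valve's ball-ended lever until it is in line with the short flat pointer beside it (same lean as the pointer), and let go. Leave the pointer, the loose spare sleeve, the oil can and the screwdriver where they are.

Things in the scene. Friction and masses are not known exactly. Their poses are not given: they have to be found in the camera images.
- booth: Grey sheet-steel booth fixed to the bench, 220 deep (x) x 280 wide (y) x 240 mm high, standing in front of and to the left of the robot; its open front faces -x of its own frame, roughly towards the robot. Origin: centre of its underside. A 28 mm radius outlet stub rises 70 mm from the rear half of its top (60 mm behind the middle).
- door (a joint): Opening angle of the door in rad: 0 = fully shut, grows as it opens towards the robot (limit 1.6). Swings freely, stays where left. A sprung roller in the booth catches a nib on the door: met at about 0.085 rad (21 mm open at the free edge), takes about 6 to 9 N near the free edge to pass; below 0.03 rad it pulls the door to 0 and holds it. At 0.04 to 0.085 rad the door is not caught.
- door_hinge (a point): Point on the door's vertical hinge axis at the booth's left (+y) front edge, 210 mm above the bench. Axes are the door's: the panel runs 250 mm along -y to its free edge, outer face looks along -x. Panel 16 mm thick (hinge axis in its middle plane), from 33 to 233 mm above the bench; grey frame 36 mm wide round a clear window.
- door_push (a point): Point on the outer face of the door's top frame rail, 200 mm from the hinge axis, 8 mm in front of it, 210 mm above the bench; free to push on. Below it, 232 mm from the hinge, a vertical steel bar handle stands 35 mm off the face, from about 60 to 150 mm above the bench. Axes as door_hinge.
- valve: Air valve fixed to the bench right of the booth: dark base plate 100 (x) x 110 (y) x 22 mm, grey block 97 mm high at x -40 to -12 mm of its frame. Origin: centre of its underside. Lever and pointer turn on one pivot line along the valve's x axis, 70 mm above the origin; the lever swings in the plane x = 0, the pointer in x = +26 mm.
- lever (a joint): Lean of the ball-ended lever in rad: 0 = straight up, positive leans to the valve's +y (towards the booth), limits -0.9 to 0.9. Stiff: takes about 2 N at the ball, and stays where it is left. 12 mm thick steel rod with a black ball knob of 36 mm diameter, 125 mm from the pivot line.
- lever_knob (a point): Centre of the lever's ball knob, 125 mm from the pivot; its z axis points along the lever away from the pivot.
- pointer (a joint): Lean of the short flat aluminium pointer (16 mm wide, 68 mm long with a pointed end), same zero and direction as lever. It marks the setting wanted. Stiff (about 9 N at its tip) but movable: do not disturb it.
- pointer_tip (a point): Tip of the pointer, 68 mm from the pivot line; its z axis points along the pointer away from the pivot.
- sleeve: Bystander: loose spare steel sleeve standing on end, 76 mm outside diameter, 75 mm high. Origin: centre of its underside.
- oil_can: Bystander: brass oil can, 64 mm diameter, 110 mm high, standing. Origin: centre of its underside.
- screwdriver: Bystander: green-handled screwdriver lying on the bench. Origin: under its middle; it lies along its x axis.
There are look-alikes about, which are no part of the job. Of the things like the valve, leave any that is brown; of the rest the smaller one is meant.

How it is judged:
On the way, in this order (a step that is already met when the one before it is completed fails the run):
1. the door is shut on its catch (value of joint door below 0.02 rad), for 0.3 s.
2. the lever is in line with the pointer, the door still shut (angle between the z axis of lever_knob and the z axis of pointer_tip, either way round below 0.08 rad and value of joint door below 0.02 rad), for 0.3 s.
At the end, for the whole second after the job is handed in: The door is shut on its catch (joint within 0.02 rad of fully shut), and the lever, at rest, leans within 0.08 rad (4.6 degrees) of the pointer (all of step 2 and velocity of joint lever between -0.02 and 0.02 rad/s); the robot touches nothing.
It fails at once if the lever is moved (more than 20 mm at the ball) while the door is not shut (distance of lever_knob from where it was at the start of the episode above 0.02 m and value of joint door above 0.035 rad).
It fails at once if the pointer is moved more than 8 mm at its tip (distance of pointer_tip from where it was at the start of the episode above 0.008 m).
It fails at once if the sleeve, oil can or screwdriver is moved more than 30 mm (distance of any of sleeve, oil_can, screwdriver from where it was at the start of the episode above 0.03 m).
It also fails if it takes over 58 s, if anything falls off the work surface, if the arm or the gripper's body presses on something with over 40 N, if the wrist force passes 120 N, or if a joint passes its speed limit or range.

## Working session

There is one attempt and no reset: what is moved stays moved. The work goes in short steps, Python scripts to look and compute and a tool call to move; the robot and the scene stay as the last step left them, time stands still between calls to the robot, and variables do not carry over. Pictures are saved under pics/ and viewed, and the job is handed in when it is done.

Besides the shell and the picture viewer there is one more tool, called as a command line: name --argument value ..., lists and objects as JSON in quotes. play_rows: Moves the arm, as the interface text tells. Its arguments: {"type":"object","properties":{"motion":{"type":"array"},"newtons":{"type":"number"}},"required":["motion"]}

```bash
mkdir -p pics; ls
cat > h.py <<'E'
import numpy as np,cv2,pickle
from station import ctrl
from scipy.spatial.transform import Rotation as R
def snap(name,fn):
    d=ctrl.get_image(name); cv2.imwrite(f'pics/{fn}.png',d['color'][:,:,::-1]); pickle.dump(d,open(f'pics/{fn}.pkl','wb')); return d
def load(fn): return pickle.load(open(f'pics/{fn}.pkl','rb'))
def ray(d,u,v):
    K=np.array(d['mtx']);T=np.array(d['T'])
    r=np.linalg.solve(K,[u,v,1]); r=T[:3,:3]@np.array([r[0],-r[1],-r[2]]); return T[:3,3],r/np.linalg.norm(r)
def atz(d,u,v,z):
    o,r=ray(d,u,v); return o+r*(z-o[2])/r[2]
def proj(d,p):
    K=np.array(d['mtx']);T=np.array(d['T']); c=T[:3,:3].T@(np.array(p)-T[:3,3]); c=K@np.array([c[0],-c[1],-c[2]]); return c[:2]/c[2]
def tri(ds,uvs):
    A=np.zeros((3,3));b=np.zeros(3)
    for d,(u,v) in zip(ds,uvs):
        o,r=ray(d,u,v);P=np.eye(3)-np.outer(r,r);A+=P;b+=P@o
    return np.linalg.solve(A,b)
def crop(fn,x0,y0,x1,y1,s,out):
    im=cv2.imread(f'pics/{fn}.png')[y0:y1,x0:x1]; cv2.imwrite(f'pics/{out}.png',cv2.resize(im,None,fx=s,fy=s,interpolation=cv2.INTER_CUBIC))
E
python3 - <<'E'
from h import *
for n in ['scene','top','wrist']:
    d=snap(n,n+'0'); print(n,d['mtx'],d['T'],[k for k in d])
print(ctrl.get_obs())
E
```

```text
pics
scene [[522.3473051    0.         322.26333923]
 [  0.         522.3473051  244.15756193]
 [  0.           0.           1.        ]] [[ 0.62442044 -0.63680195  0.45230785  1.12463582]
 [ 0.78099805  0.5002074  -0.37394465 -0.53927257]
 [ 0.01188095  0.58675023  0.80968081  1.18378557]
 [ 0.          0.          0.          1.        ]] ['color', 'mtx', 'T']
top [[536.26043668   0.         324.55117547]
 [  0.         536.26043668 242.31980267]
 [  0.           0.           1.        ]] [[-0.01988862  0.99185144 -0.12583783  0.33193232]
 [-0.99969338 -0.01787133  0.0171397  -0.05363976]
 [ 0.01475114  0.12614013  0.99190275  1.51155734]
 [ 0.          0.          0.          1.        ]] ['color', 'mtx', 'T']
wrist [[364.93763883   0.         318.59931653]
 [  0.         364.93763883 238.3593207 ]
 [  0.           0.           1.        ]] [[ 2.65644555e-01 -9.26343952e-01 -2.67057773e-01  9.93438430e-02]
 [ 9.64070735e-01  2.55028662e-01  7.43505136e-02  6.20334110e-01]
 [-7.66762115e-04 -2.77213392e-01  9.60808070e-01  3.73891649e-01]
 [ 0.00000000e+00  0.00000000e+00  0.00000000e+00  1.00000000e+00]] ['color', 'mtx', 'T']
{'t': 0.15, 'q': array([ 1.18200066e+00,  5.32280226e-02,  1.61396521e+00,  4.24049018e-06,
        1.47599691e+00, -1.19028780e-01]), 'dq': array([ 0.00013143, -0.00094479, -0.00352713,  0.00028348,  0.0005444 ,
        0.00093503]), 'effort': array([ 8.64201829e-04, -3.94243848e+01, -3.70721447e+01, -1.06544985e-04,
        4.68798011e-03, -1.75105754e-05]), 'tool_pos': array([0.16639945, 0.60194441, 0.23033929]), 'tool_rot': array([-4.22411073e-01, -3.11265491e+00,  2.42689654e-03]), 'contact_force': array([ 0.65534251, -0.97323039, -0.1017339 ]), 'wrist_torque': array([0.00617771, 0.05328672, 0.00684746]), 'opening': 0.08537740247228416}
```

View pics/scene0.png

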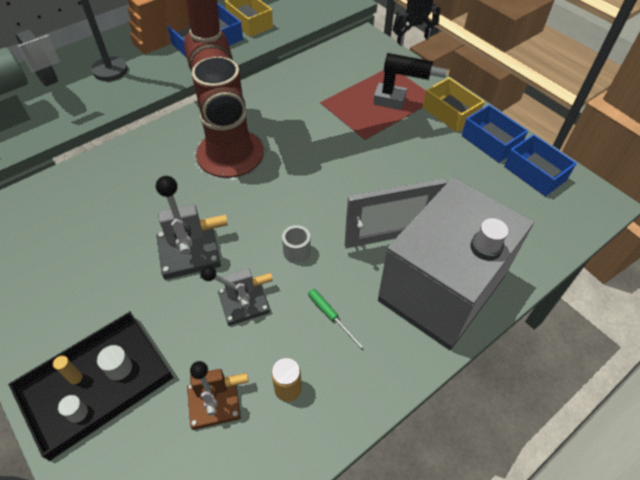

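View pics/top0.png

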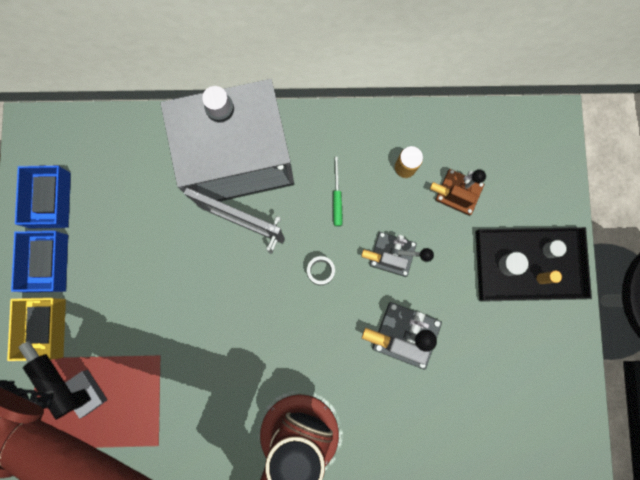

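View pics/wrist0.png

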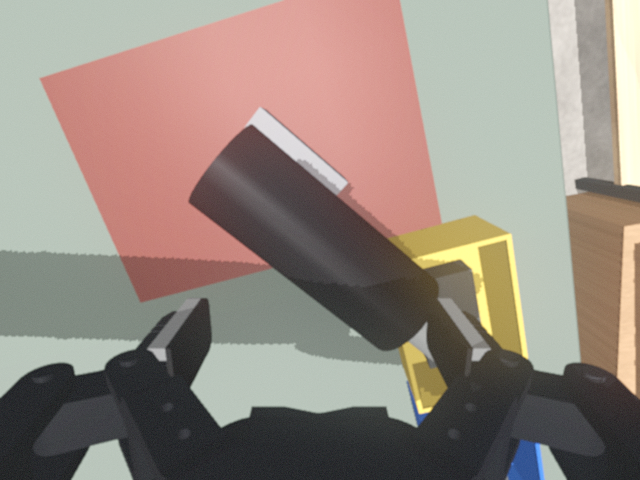

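The first two views show three lever valves: large grey (scene 188,240; top 408,335), small grey (scene 243,295; top 392,253) and brown (scene 213,400; top 461,190). I pick the small grey one: it isn't brown, and it's the smaller of the other two. The door is open with its free edge at about top (277,233). The sleeve is at (320,270), the screwdriver at (338,195) and the oil can at (408,162).

Run:
```python
from h import *
crop('scene0',190,250,290,335,7,'c1'); crop('top0',350,215,450,290,8,'c2'); crop('top0',150,70,310,260,3.1,'c3'); crop('scene0',330,160,550,350,3.1,'c4')
```

```text
(no output)
```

View pics/c1.png

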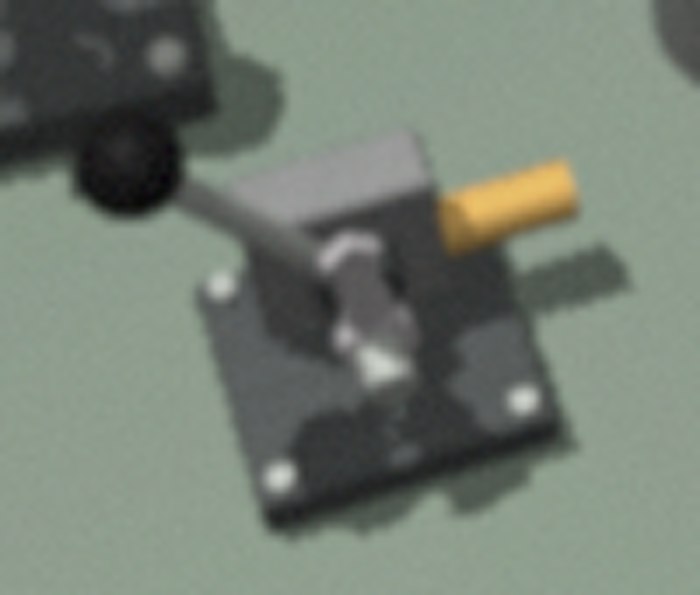

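View pics/c2.png

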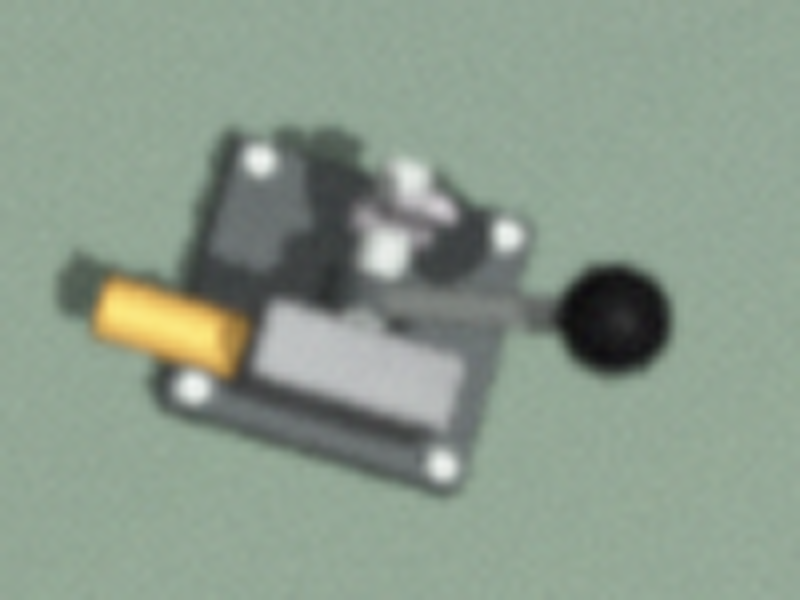

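View pics/c3.png

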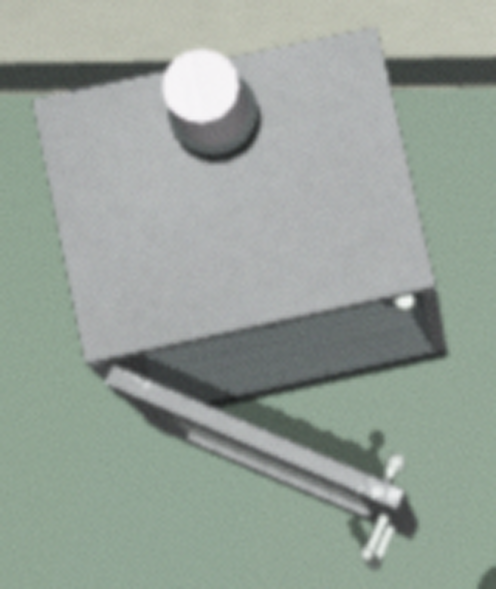

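View pics/c4.png

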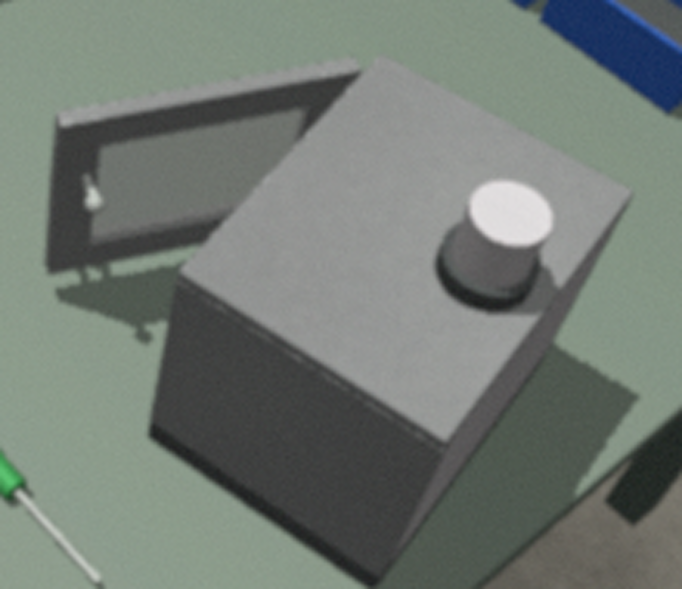

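Run:
```python
from h import *
np.set_printoptions(precision=4,suppress=True)
t=load('top0');s=load('scene0')
for z,pts in ((.24,[(178.4,186.8),(290,162.9),(161.6,102.3),(271.9,79.7)]),(.233,[(186.1,191),(279.7,230.3)])):
    P=[atz(t,*p,z) for p in pts]; print(np.array(P))
c=lambda p:(p[0]/8+350,p[1]/8+215)
B=np.array([atz(t,*c(p),.024) for p in [(258,160),(507,236),(192,387),(442,465)]]);print(B)
o=B.mean(0);y=(B[0]-B[1]+B[2]-B[3])/2;print(np.linalg.norm(y));x=(B[0]+B[1]-B[2]-B[3])/2;print(np.linalg.norm(x))
print(o,'yaw',np.arctan2(y[1],y[0])-np.pi/2,np.arctan2(x[1],x[0]))
k=tri([t,s],[(426.75,254.75),(208.6,273.1)]);print('knob',k,proj(t,k),proj(s,k))
o[2]=0.07; print(np.linalg.norm(k-o)); 
print('tipline')
yaw=np.arctan2(x[1],x[0]);X=np.array([np.cos(yaw),np.sin(yaw),0]);Y=np.array([-X[1],X[0],0])
print((k-o)@X,(k-o)@Y,np.arctan2((k-o)@Y,k[2]-.07))
for a in np.arange(-.9,.91,.3):
    p=o+.026*X+.068*(np.sin(a)*Y+np.array([0,0,np.cos(a)])); u=proj(t,p);v=proj(s,p)
    print(a,(u-[350,215])*8,(v-[190,250])*7)
p=o+.026*X;print((proj(t,p)-[350,215])*8,(proj(s,p)-[190,250])*7)
# other points
print('sleeve',atz(t,320,270,.075),'can',atz(t,410,158,.11),'bigknob',tri([t,s],[(425,341),(167,186)]))
```

```text
[[0.6346 0.2743 0.24  ]
 [0.6896 0.0046 0.24  ]
 [0.8478 0.3185 0.24  ]
 [0.9025 0.047  0.24  ]]
[[0.6256 0.2573 0.233 ]
 [0.5252 0.0317 0.233 ]]
[[ 0.5384 -0.2416  0.024 ]
 [ 0.51   -0.3281  0.024 ]
 [ 0.459  -0.2159  0.024 ]
 [ 0.4302 -0.3022  0.024 ]]
0.09094987844973566
0.083677671016434
[ 0.4844 -0.272   0.024 ] yaw -0.3201472091843489 -0.31366779376038145
knob [ 0.4658 -0.3308  0.1784] [426.1906 254.4753] [207.9105 273.1417]
0.1247528923113673
tipline
0.0003985751194634931 -0.061694986652559916 -0.5173055590173172
-0.9 [564.8593 255.228 ] [200.2118 321.2207]
-0.6000000000000001 [529.2208 237.0474] [237.5368 286.882 ]
-0.30000000000000016 [480.0141 217.4082] [287.349  256.8823]
-2.220446049250313e-16 [421.9951 198.278 ] [344.6908 234.2978]
0.2999999999999997 [361.03   181.6093] [403.7384 221.376 ]
0.5999999999999995 [303.3098 169.0712] [458.5925 219.2476]
0.8999999999999996 [254.5102 161.832 ] [504.0391 227.8408]
[390.0606 224.4899] [367.4314 336.6629]
sleeve [ 0.4396 -0.0648  0.075 ] can [ 0.7346 -0.3127  0.11  ] bigknob [ 0.2584 -0.2991  0.2706]
```

The small grey valve is confirmed. Its bolt spacing is 91 x 84 mm and the knob sits 125 mm from the pivot, with the lever leaning about -0.52. The door is about 0.62 rad open. The next step is planning the push.

```bash
cat >> h.py <<'E'
np.set_printoptions(precision=4,suppress=True)
def rel(p,yaw=0,o=None):
    """tool-frame shift (cm) to world p; yaw world deg -> turn about tool z"""
    o=o or ctrl.get_obs(); r=R.from_rotvec(o['tool_rot']); return 100*r.inv().apply(np.array(p)-o['tool_pos'])
E
python3 - <<'E'
from h import *
o=ctrl.get_obs();r=R.from_rotvec(o['tool_rot']).as_matrix();print(r)
H=np.array([.628,.262]);
for th in (.62,.5,.35,.2,.12,.08,.04,0,-.02):
    a=-1.370-th; d=np.array([np.cos(a),np.sin(a)]); n=np.array([d[1],-d[0]]); 
    c=H+.2*d+n*(.019+(.015 if th>.6 else 0)); print(th,c,np.degrees(np.arctan2(n[1],n[0])),rel([*c,.207]))
print(rel([.44,.19,.26]))
E
```

```text
[[-0.9638  0.2665 -0.0006]
 [ 0.2665  0.9638 -0.0015]
 [ 0.0002 -0.0016 -1.    ]]
0.62 [0.5155 0.0932] 155.98139876896616 [-47.2111 -39.7301   2.3878]
0.5 [0.5509 0.0765] 162.85689231053604 [-51.063  -40.3946   2.3881]
0.35 [0.5795 0.067 ] 171.4512592374984 [-54.07   -40.5426   2.3877]
0.2 [0.6092 0.062 ] -179.95437383553926 [-57.0654 -40.2395   2.3867]
0.12 [0.6252 0.0611] -175.37071147449268 [-58.6349 -39.8953   2.3858]
0.08 [0.6332 0.0612] -173.07888029396938 [-59.4081 -39.6765   2.3853]
0.04 [0.6413 0.0615] -170.78704911344607 [-60.1719 -39.4269   2.3848]
0 [0.6493 0.0622] -168.4952179329228 [-60.9251 -39.1469   2.3842]
-0.02 [0.6533 0.0627] -167.34930234266113 [-61.2973 -38.9957   2.3839]
[-37.3486 -32.4176  -2.9219]
```

play_rows --motion '[[[1, -4, -3.5, -3, 0, 0, 0], [1, -8, -7, -3, 0, 0, 0], [1, -12, -10.5, -3, 0, 0, 0], [1, -16, -14, -3, 0, 0, 0], [1, -20, -17.5, -3, 0, 0, -3], [1, -24, -21, -3, 0, 0, -6], [1, -28, -24.5, -3, 0, 0, -9], [1, -32, -28, -3, 0, 0, -12], [1, -36, -31.5, -3, 0, 0, -15], [1, -40, -35, -3, 0, 0, -15], [1, -43, -37, -3, 0, 0, -15], [1, -45, -39, -3, 0, 0, -15], [1, -46, -39.7, -3, 0, 0, -15], [1, -46, -39.7, -3, 0, 0, -15]]]'

```text
t: 1.9
tool_pos: [0.504, 0.0967, 0.2606]
tool_rot: [-0.014, -3.14, 0.002]
contact_force: [-0.0, 0.5, -0.8]
opening: -0.0002
```

Run:
```python
from h import *
o=ctrl.get_obs();print(o)
print(rel([.5155,.0932,.207]),rel([.5509,.0765,.207]))
for n in ('top','scene'): snap(n,n+'1')
crop('top1',150,70,350,270,2.9,'c5');crop('scene1',300,60,540,300,2.4,'c6')
```

```text
{'t': 1.9, 'q': array([ 0.045 , -0.2338,  1.8326, -0.0011,  1.5442, -1.5169]), 'dq': array([ 0.0249, -0.0126,  0.0071,  0.0047,  0.0043,  0.0032]), 'effort': array([ -0.8246, -27.0411, -37.7669,  -0.0802,  -0.0484,  -0.0384]), 'tool_pos': array([0.504 , 0.0967, 0.2606]), 'tool_rot': array([-0.0138, -3.1402,  0.0018]), 'contact_force': array([-0.0098,  0.4545, -0.8075]), 'wrist_torque': array([0.    , 0.0093, 0.0092]), 'opening': -0.00022433712224242489}
[-1.1645 -0.3316  5.3569] [-4.7191 -1.9703  5.354 ]
```

View pics/c5.png

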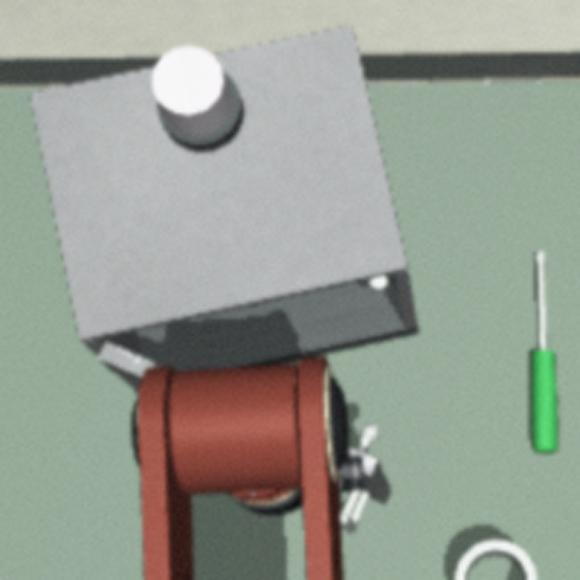

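View pics/c6.png

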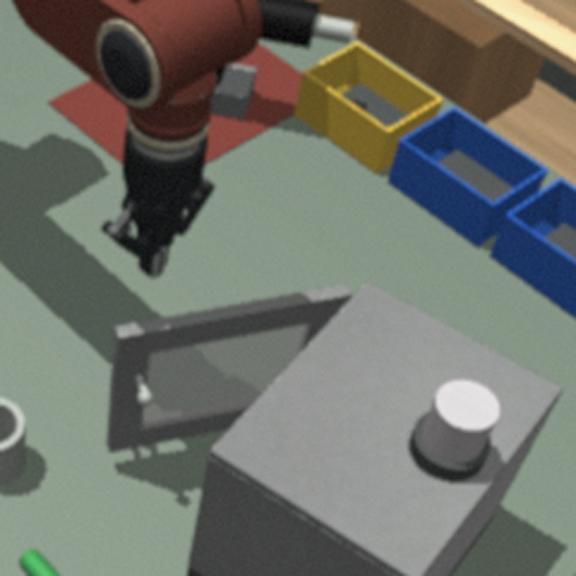

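play_rows --motion '[[[1, -0.4, 0, 2.5, 0, 0, 0], [1, -0.6, -0.2, 5.2, 0, 0, 0], [1, -1.2, -0.5, 5.3, 0, 0, 0], [1, -2.5, -1, 5.3, 0, 0, 0], [1, -3.7, -1.5, 5.3, 0, 0, 0], [1, -4.7, -2, 5.3, 0, 0, 0], [1, -5.7, -2.4, 5.3, 0, 0, 0], [1, -6.6, -2.7, 5.3, 0, 0, -2], [1, -7.6, -3, 5.3, 0, 0, -4], [1, -8.6, -3.2, 5.3, 0, 0, -6], [1, -9.5, -3.3, 5.3, 0, 0, -8], [1, -10.5, -3.5, 5.3, 0, 0, -10], [1, -11.2, -3.5, 5.3, 0, 0, -10], [1, -11.2, -3.5, 5.3, 0, 0, -10]]]'

```text
t: 3.75
tool_pos: [0.6157, 0.0616, 0.2076]
tool_rot: [0.262, -3.13, 0.002]
contact_force: [0.1, -0.4, -0.1]
opening: -0.0001
```

Run:
```python
from h import *
for n in ('top','scene'): snap(n,n+'2')
crop('top2',150,70,350,270,2.9,'c5');crop('scene2',300,60,540,300,2.4,'c6')
o=ctrl.get_obs();print(R.from_rotvec(o['tool_rot']).as_matrix())
```

```text
[[-0.986  -0.1665 -0.0011]
 [-0.1665  0.986  -0.0011]
 [ 0.0013 -0.0009 -1.    ]]
```

View pics/c5.png

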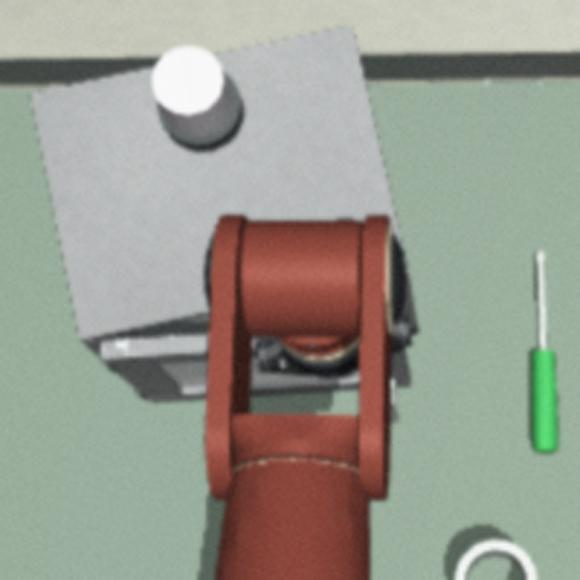

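View pics/c6.png

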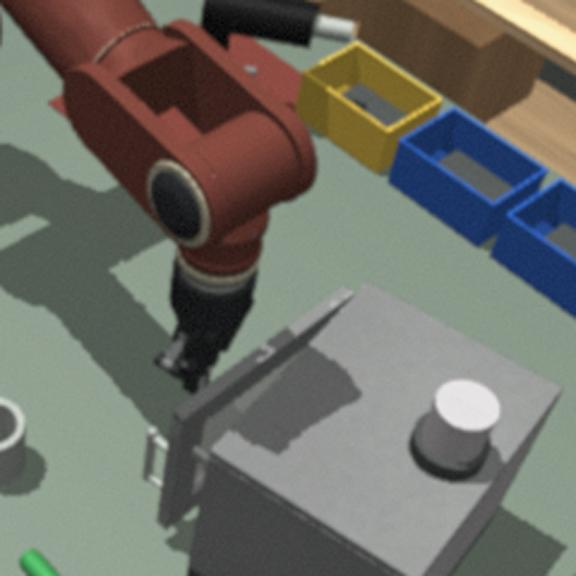

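play_rows --motion '[[[1, -0.6, 0, 0, 0, 0, 0], [1, -1.2, 0, 0, 0, 0, 0], [1, -1.7, 0, 0, 0, 0, 0], [1, -2.1, 0, 0, 0, 0, 0], [1, -2.4, 0, 0, 0, 0, 0], [1, -2.4, 0, 0, 0, 0, 0]]]'

```text
t: 4.6
tool_pos: [0.6386, 0.0653, 0.2076]
tool_rot: [0.262, -3.128, 0.003]
contact_force: [-3.6, -1.6, 1.6]
opening: -0.0001
```

play_rows --motion '[[[1, -0.3, 0, 0, 0, 0, 0], [1, -0.6, 0, 0, 0, 0, 0], [1, -0.8, 0, 0, 0, 0, 0], [1, -1.0, 0, 0, 0, 0, 0], [1, -1.1, 0, 0, 0, 0, 0], [1, -1.1, 0, 0, 0, 0, 0]]]'

```text
t: 5.35
tool_pos: [0.6495, 0.0671, 0.2075]
tool_rot: [0.262, -3.128, 0.003]
contact_force: [0.0, 0.2, 0.1]
opening: 0.0004
```

play_rows --motion '[[[1, -0.1, 0, 0, 0, 0, 0], [1, -0.2, 0, 0, 0, 0, 0], [1, -0.3, 0, 0, 0, 0, 0], [1, -0.4, 0, 0, 0, 0, 0], [1, -0.4, 0, 0, 0, 0, 0]]]'

```text
t: 5.98
tool_pos: [0.6499, 0.0673, 0.2076]
tool_rot: [0.261, -3.117, 0.004]
contact_force: [-15.5, -2.4, 7.4]
opening: 0.0
```

Firm stop at full travel, 15 N against the booth. Next I back off and look.

play_rows --motion '[[[1, 1, 0, 0, 0, 0, 0], [1, 3, 0, 0, 0, 0, 0], [1, 7, 0, -2, 0, 0, 0], [1, 12, 0, -5, 0, 0, 0], [1, 16, -4, -9, 0, 0, 0], [1, 18, -9, -12, 0, 0, 0], [1, 20, -14, -12, 0, 0, 0], [1, 20, -19, -12, 0, 0, 0], [1, 20, -19, -12, 0, 0, 0]]]'

```text
t: 7.1
tool_pos: [0.4856, -0.1556, 0.3303]
tool_rot: [0.254, -3.119, 0.005]
contact_force: [0.2, 0.5, -0.1]
opening: 0.0
```

Run:
```python
from h import *
for n in ('top','scene','wrist'): snap(n,n+'3')
crop('top3',150,70,350,270,2.9,'c5');crop('scene3',300,60,540,300,2.4,'c6')
o=ctrl.get_obs();print(o['tool_pos'],R.from_rotvec(o['tool_rot']).as_matrix())
d=load('wrist3');T=np.array(d['T']);r=R.from_rotvec(o['tool_rot']).as_matrix();print(r.T@(T[:3,3]-o['tool_pos']),r.T@T[:3,:3])
```

```text
[ 0.4858 -0.1524  0.3303] [[-0.9859 -0.1669 -0.0128]
 [-0.1668  0.986  -0.003 ]
 [ 0.0131 -0.0008 -0.9999]]
[ 0.07   -0.0011 -0.1437] [[-0.0004  0.9606  0.2778]
 [ 1.      0.0006 -0.0006]
 [-0.0007  0.2778 -0.9606]]
```

View pics/c5.png

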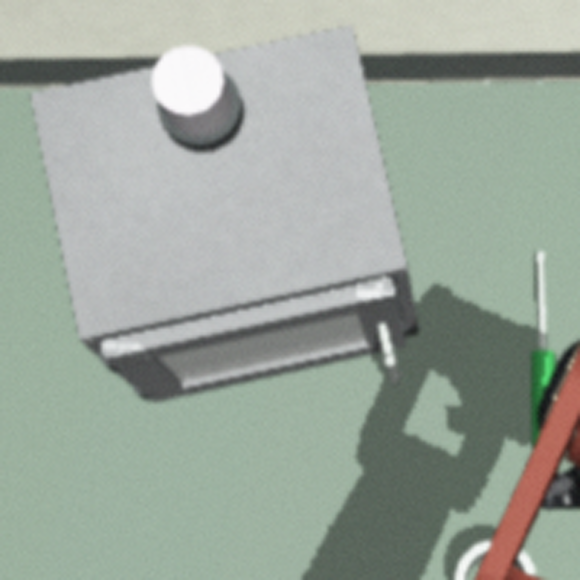

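View pics/c6.png

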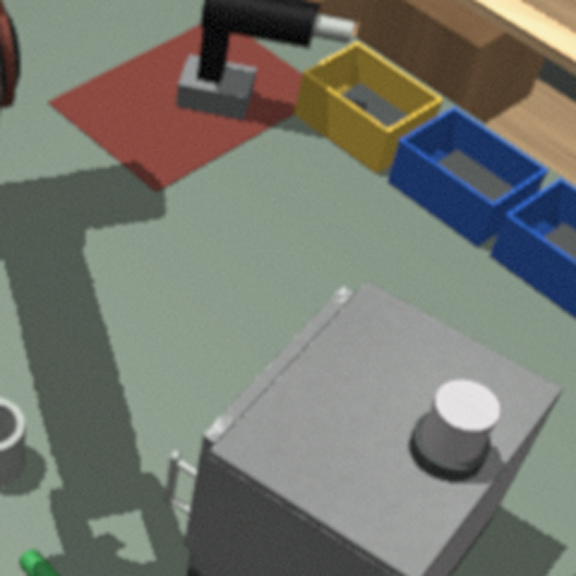

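View pics/wrist3.png

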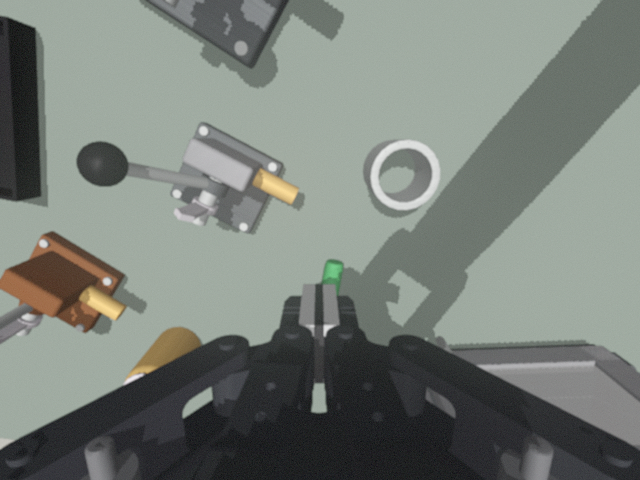

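The door is shut and flush: both ends of its top edge line up with the booth front (c5: 105,347 to 390,287), and the handle now points out. Now I turn the wrist so the camera can look at the pointer from its own side.

play_rows --motion '[[[1, 0, -1, 0, 0, 0, 10], [1, 0, -2, 0, 0, 0, 20], [1, 0, -3, 0, 0, 0, 30], [1, 0, -4, 0, 0, 0, 40], [1, 0, -5, 0, 0, 0, 50], [1, 0.5, -6, 0, 0, 0, 60], [1, 0.5, -7, 0, 0, 0, 70], [1, 1, -8, 0, 0, 0, 80], [1, 1.5, -10, 0, 0, 0, 90], [1, 1.6, -12.1, 0, 0, 0, 100], [1, 1.6, -12.1, 0, 0, 0, 100]]]'

```text
t: 8.62
tool_pos: [0.4906, -0.2737, 0.3304]
tool_rot: [-2.221, -2.211, 0.017]
contact_force: [-0.4, 0.6, -0.7]
opening: 0.0003
```

play_rows --motion '[[[1, 0, 0, 0, 0, 0, 10], [1, 0, 0, 0, 0, 0, 20], [1, 0, 0, 0, 0, 0, 30], [1, 0, 0, 0, 0, 0, 40], [1, 0, 0, 0, 0, 0, 50], [1, 0, 0, 1, 0, 0, 60], [1, 0, 0, 2, 0, 0, 70], [1, 0, 0, 3, 0, 0, 80], [1, 0, 0, 4, 0, 0, 90], [1, 0, 0, 4, 0, 0, 100], [1, 0, 0, 4, 0, 0, 107], [1, 0, 0, 4, 0, 0, 107]]]'

```text
t: 10.12
tool_pos: [0.4904, -0.2723, 0.2905]
tool_rot: [3.103, -0.463, -0.019]
contact_force: [-0.0, 0.3, 0.6]
opening: -0.0
```

Run:
```python
from h import *
snap('wrist','wrist4');
o=ctrl.get_obs();print(o['tool_pos'],o['q'],R.from_rotvec(o['tool_rot']).as_matrix())
```

```text
[ 0.4904 -0.2725  0.2906] [-0.6351 -0.1216  1.685  -0.0095  1.5869  1.2316] [[ 0.9564 -0.2917 -0.0127]
 [-0.2917 -0.9565 -0.0025]
 [-0.0114  0.0061 -0.9999]]
```

View pics/wrist4.png

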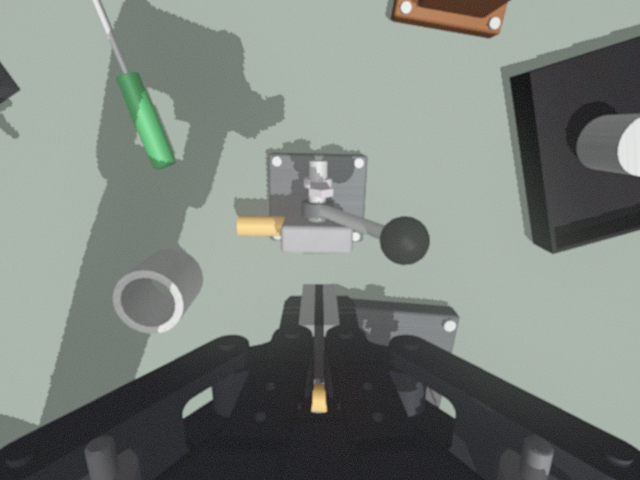

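Run:
```python
from h import *
crop('wrist4',260,140,370,260,5.5,'c7')
d=load('wrist4')
O=np.array([.4844,-.272,.07]);yaw=-.317;X=np.array([np.cos(yaw),np.sin(yaw),0]);Y=np.array([-X[1],X[0],0]);Z=np.array([0,0,1])
for a in np.arange(-.9,.91,.15):
    p=O+.026*X+.068*(np.sin(a)*Y+Z*np.cos(a)); print(round(a,2),(proj(d,p)-[260,140])*5.5)
print((proj(d,O+.026*X)-[260,140])*5.5, proj(d,O-.125*np.sin(.517)*Y+.125*np.cos(.517)*Z))
```

```text
-0.9 [659.0165 286.6796]
-0.75 [623.0579 293.6292]
-0.6 [577.7353 299.5154]
-0.45 [524.0311 304.0729]
-0.3 [463.4334 307.0747]
-0.15 [397.8912 308.3548]
0.0 [329.7091 307.8266]
0.15 [261.3904 305.4945]
0.3 [195.4506 301.4554]
0.45 [134.2275 295.8901]
0.6 [ 79.7196 289.0456]
0.75 [ 33.4737 281.2124]
0.9 [ -3.4687 272.6997]
[326.5678 241.7872] [403.9503 242.686 ]
```

View pics/c7.png

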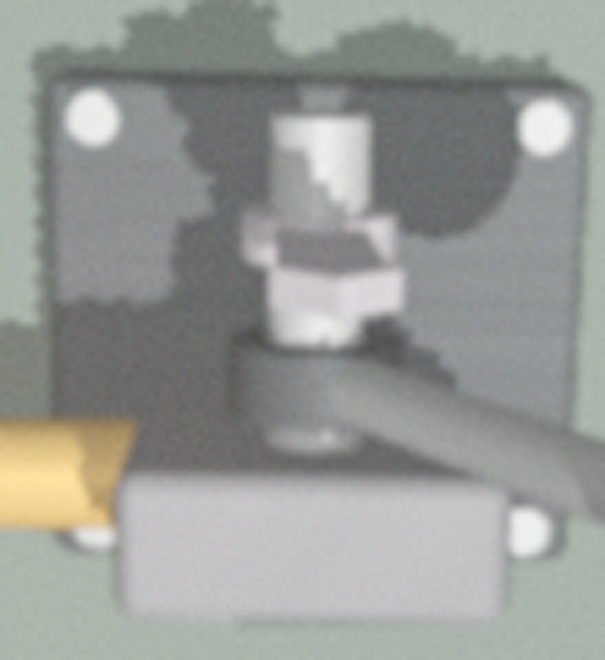

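Run:
```python
from h import *
crop('scene0',225,270,260,310,14,'c8')
O=np.array([.4844,-.272,.07]);yaw=-.317;X=np.array([np.cos(yaw),np.sin(yaw),0]);Y=np.array([-X[1],X[0],0]);Z=np.array([0,0,1])
o=ctrl.get_obs();r=R.from_rotvec(o['tool_rot'])
for b in (-30,-40):
  for D in (.28,.33):
    r2=(r*R.from_euler('y',b,degrees=True)).as_matrix()
    P=O+.026*X+.05*Z
    cam=P-D*r2@np.array([-.2778,0,.9606]); tcp=cam-r2@np.array([.07,0,-.1437]); print(b,D,cam,tcp,rel(tcp))
d=load('scene0')
for a in (-.3,-.15,0,.15,.3):
    p=O+.026*X+.068*(np.sin(a)*Y+Z*np.cos(a)); print(a,(proj(d,p)-[225,270])*14)
print((proj(d,O+.026*X)-[225,270])*14)
```

```text
-30 0.28 [ 0.7046 -0.3385  0.3117] [ 0.5768 -0.3001  0.2238] [9.1441 0.0752 6.5731]
-30 0.33 [ 0.7395 -0.3489  0.346 ] [ 0.6117 -0.3105  0.258 ] [12.7485  0.0752  3.108 ]
-40 0.28 [ 0.7334 -0.3475  0.2734] [ 0.593  -0.3051  0.21  ] [10.855   0.0752  7.9367]
-40 0.33 [ 0.7735 -0.3596  0.3008] [ 0.633  -0.3171  0.2374] [15.0063  0.0752  5.1502]
-0.3 [ 83.8205 233.6116]
-0.15 [140.0363 209.0046]
0 [198.61   188.7647]
0.15 [258.0412 173.3906]
0.3 [316.8204 163.2384]
[244.1251 393.491 ]
```

View pics/c8.png

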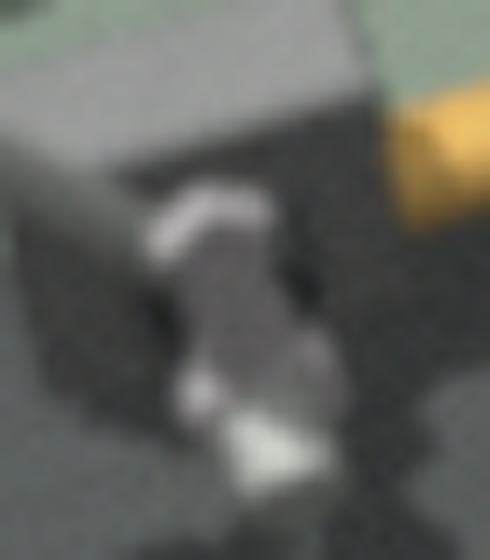

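play_rows --motion '[[[1, 3, 0, 0.5, 0, -6, 0], [1, 6, 0, 1, 0, -12, 0], [1, 9, 0, 1.5, 0, -18, 0], [1, 11, 0, 2, 0, -24, 0], [1, 12.7, 0, 3.1, 0, -30, 0], [1, 12.7, 0, 3.1, 0, -30, 0], [1, 12.7, 0, 3.1, 0, -30, 0]]]'

```text
t: 11.05
tool_pos: [0.6114, -0.3092, 0.2585]
tool_rot: [-2.93, 0.436, 0.803]
contact_force: [-0.3, -0.2, 0.8]
opening: 0.0002
```

Run:
```python
from h import *
d=snap('wrist','wrist5');crop('wrist5',230,130,430,290,4,'c9')
o=ctrl.get_obs();print(o['tool_pos'],o['q'])
O=np.array([.4844,-.272,.07]);yaw=-.317;X=np.array([np.cos(yaw),np.sin(yaw),0]);Y=np.array([-X[1],X[0],0]);Z=np.array([0,0,1])
for a in (-.3,-.15,0,.15,.3):
    p=O+.026*X+.068*(np.sin(a)*Y+Z*np.cos(a)); print(a,(proj(d,p)-[230,130])*4)
print((proj(d,O+.026*X)-[230,130])*4,(proj(d,O)-[230,130])*4,(proj(d,O-.125*np.sin(.517)*Y+.125*np.cos(.517)*Z)-[230,130])*4)
```

```text
[ 0.6114 -0.3094  0.26  ] [-0.5271  0.5246  1.0635 -0.1392  2.0688  1.3059]
-0.3 [449.9913 484.8786]
-0.15 [405.048  492.1419]
0 [358.5107 494.2142]
0.15 [311.8703 490.9931]
0.3 [266.6274 482.5982]
[356.8275 288.3978] [354.3701 363.5086] [647.4028 722.8297]
```

View pics/c9.png

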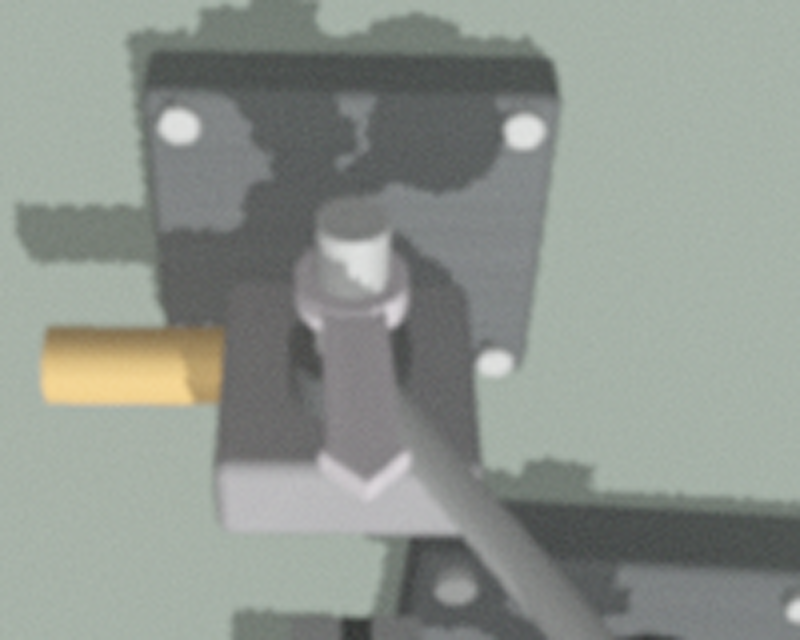

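The tilted view shows the pointer from the shaft at about (354,287) to its tip at (367,492) in c9. That puts the pointer's lean at about -0.035 rad; the lever is at -0.52. Next I grip the ball from above, with the jaws along the valve's y axis.

Run:
```python
from h import *
yaw=-.317;X=np.array([np.cos(yaw),np.sin(yaw),0]);Y=np.array([-X[1],X[0],0]);Z=np.array([0,0,1])
o=ctrl.get_obs();r=R.from_rotvec(o['tool_rot']);r2=R.from_matrix(np.c_[X,-Y,-Z])
print(np.degrees((r.inv()*r2).as_rotvec()),rel([.4651,-.3307,.27]),rel([.54,-.32,.28]))
```

```text
[ 0.6773 30.4935  1.1481] [-12.0147   6.2958   5.9573] [-6.6248  3.1017  1.5995]
```

play_rows --motion '[[[0, -2, 1, 0, 0, 8, 0], [-1, -5, 2.5, 0.5, 0, 16, 0.5], [-1, -8, 4, 2, 0.3, 24, 0.8], [-1, -10.5, 5.5, 4, 0.7, 30.5, 1.1], [-1, -12, 6.3, 6, 0.7, 30.5, 1.1], [-1, -12, 6.3, 6, 0.7, 30.5, 1.1], [-1, -12, 6.3, 6, 0.7, 30.5, 1.1]]]'

```text
t: 11.98
tool_pos: [0.4654, -0.3307, 0.2716]
tool_rot: [3.101, -0.494, 0.005]
contact_force: [-0.3, 0.2, -0.2]
opening: 0.0856
```

Run:
```python
from h import *
d=snap('wrist','wrist6')
o=ctrl.get_obs();print(o['tool_pos'],o['opening'],R.from_rotvec(o['tool_rot']).as_matrix());print(rel([.4651,-.3307,.168]))
```

```text
[ 0.4657 -0.3307  0.2712] 0.08518739363644835 [[ 0.9506 -0.3104  0.0025]
 [-0.3104 -0.9506 -0.0012]
 [ 0.0028  0.0003 -1.    ]]
[-0.0907  0.014  10.3162]
```

View pics/wrist6.png

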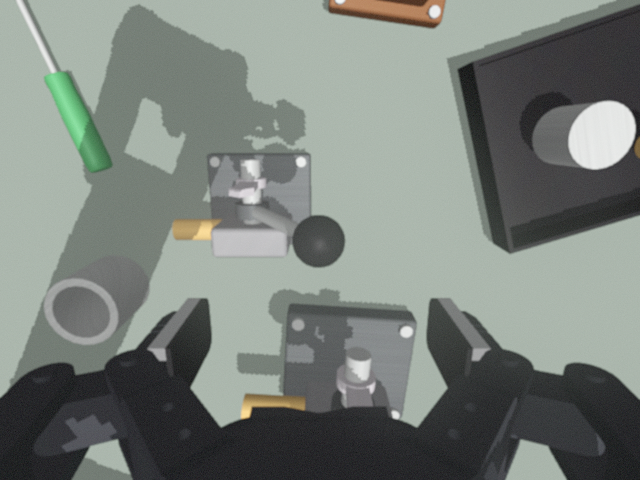

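The ball is centred at (319,241) between the open jaws, so I go down and close.

play_rows --motion '[[[-1, 0, 0, 3, 0, 0, 0], [-1, 0, 0, 6, 0, 0, 0], [-1, 0, 0, 9, 0, 0, 0], [-1, 0, 0, 10.2, 0, 0, 0], [-1, 0, 0, 10.2, 0, 0, 0], [0, 0, 0, 10.2, 0, 0, 0], [0.5, 0, 0, 10.2, 0, 0, 0], [1, 0, 0, 10.2, 0, 0, 0], [1, 0, 0, 10.2, 0, 0, 0], [1, 0, 0, 10.2, 0, 0, 0], [1, 0, 0, 10.2, 0, 0, 0]]]' --newtons 20

```text
t: 13.4
tool_pos: [0.4664, -0.3313, 0.1703]
tool_rot: [3.101, -0.494, 0.007]
contact_force: [-1.2, -0.4, 4.7]
opening: 0.0345
```

Run:
```python
from h import *
d=snap('scene','scene7');crop('scene7',150,200,310,330,4.6,'c10')
o=ctrl.get_obs();print(o['tool_pos'],o['opening'],o['contact_force']);
O=np.array([.4844,-.272,.07]);yaw=-.317;X=np.array([np.cos(yaw),np.sin(yaw),0]);Y=np.array([-X[1],X[0],0]);Z=np.array([0,0,1])
k=lambda a:O+.125*(np.sin(a)*Y+np.cos(a)*Z)
for a in (-.517,-.4,-.3,-.2,-.1,-.035): print(a,rel(o['tool_pos']+k(a)-k(-.517)))
```

```text
[ 0.4664 -0.3313  0.1703] 0.03454940031216663 [-0.9527 -0.5401  5.328 ]
-0.517 [ 0.  0. -0.]
-0.4 [ 0.0045 -1.31   -0.6484]
-0.3 [ 0.008  -2.4832 -1.0782]
-0.2 [ 0.0109 -3.6935 -1.3886]
-0.1 [ 0.0133 -4.9287 -1.5767]
-0.035 [ 0.0146 -5.7392 -1.6324]
```

View pics/c10.png

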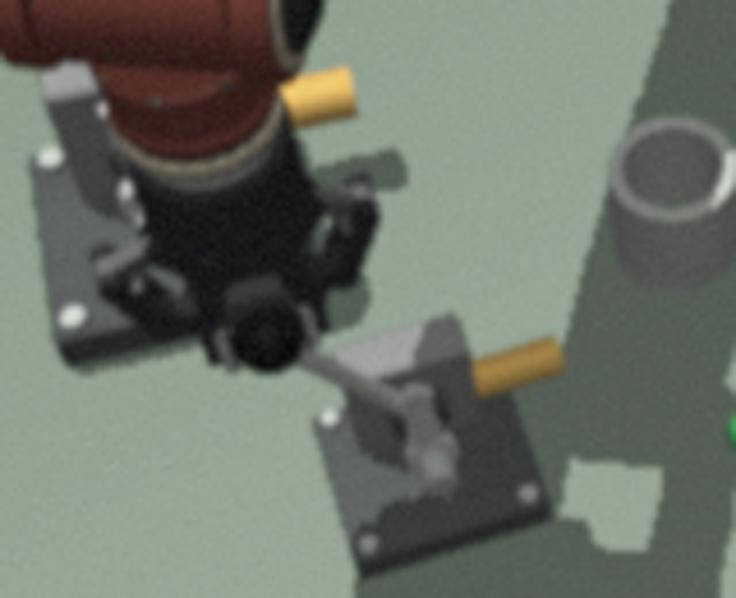

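The jaws hold the ball a little above its middle (34.5 mm opening, 5 N upward), so I ride about 4 mm lower while swinging it.

play_rows --motion '[[[1, 0, 0, 0.3, 0, 0, 0], [1, 0, -0.5, 0.1, 0, 0, 0], [1, 0, -1.3, -0.25, 0, 0, 0], [1, 0, -1.9, -0.5, 0, 0, 0], [1, 0, -2.5, -0.7, 0, 0, 0], [1, 0, -3.1, -0.85, 0, 0, 0], [1, 0, -3.7, -1.0, 0, 0, 0], [1, 0, -4.3, -1.1, 0, 0, 0], [1, 0, -4.9, -1.2, 0, 0, 0], [1, 0, -5.4, -1.25, 0, 0, 0], [1, 0, -5.75, -1.25, 0, 0, 0], [1, 0, -5.75, -1.25, 0, 0, 0], [1, 0, -5.75, -1.25, 0, 0, 0]]]'

```text
t: 15.08
tool_pos: [0.4848, -0.2792, 0.1849]
tool_rot: [3.094, -0.493, 0.011]
contact_force: [-0.5, -3.6, 6.1]
opening: 0.0344
```

Run:
```python
from h import *
d=snap('scene','scene8');crop('scene8',150,200,310,330,4.6,'c10')
o=ctrl.get_obs();print(o['tool_pos'],o['opening'],o['contact_force'])
O=np.array([.4844,-.272,.07]);yaw=-.317;X=np.array([np.cos(yaw),np.sin(yaw),0]);Y=np.array([-X[1],X[0],0]);Z=np.array([0,0,1])
print((o['tool_pos']-O)@Y,'want',-.125*np.sin(.035))
```

```text
[ 0.4848 -0.2792  0.1849] 0.0346584196171282 [-0.8941 -4.8311  6.4581]
-0.006693789213606056 want -0.0043741068255420245
```

View pics/c10.png

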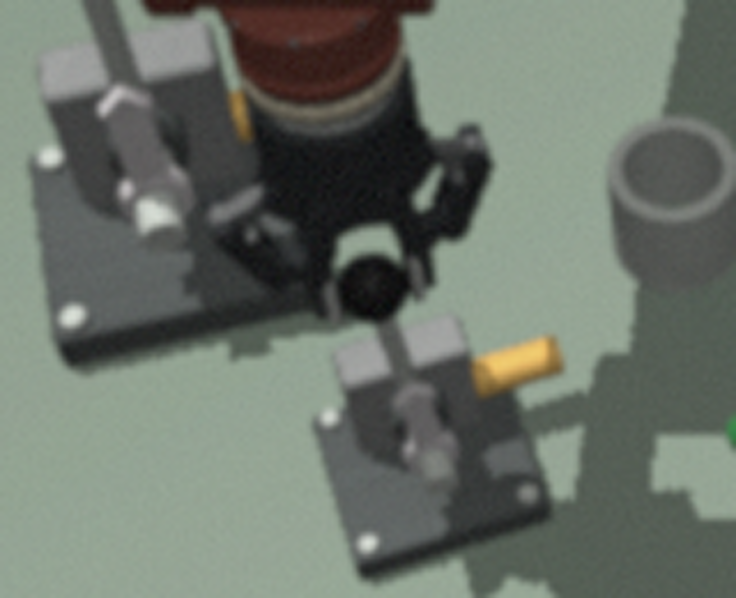

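play_rows --motion '[[[1, 0, -0.3, 0, 0, 0, 0], [1, 0, -0.3, 0, 0, 0, 0], [0, 0, -0.3, 0, 0, 0, 0], [-1, 0, -0.3, 0, 0, 0, 0], [-1, 0, -0.3, 0, 0, 0, 0], [-1, 0, -0.3, 0, 0, 0, 0], [-1, 0, -0.3, -3, 0, 0, 0], [-1, 0, -0.3, -7, 0, 0, 0], [-1, 0, -0.3, -10.5, 0, 0, 0], [-1, 0, -0.3, -10.5, 0, 0, 0]]]'

```text
t: 16.38
tool_pos: [0.4865, -0.2762, 0.2942]
tool_rot: [3.091, -0.492, 0.022]
contact_force: [-0.2, 0.4, 0.2]
opening: 0.0853
```

play_rows --motion '[[[-1, 3, 0, 0.5, 0, -6, 0], [1, 6, 0, 1, 0, -12, 0], [1, 9, 0, 1.5, 0, -18, 0], [1, 11, 0, 2, 0, -24, 0], [1, 12.7, 0, 3.1, 0, -30, 0], [1, 12.7, 0, 3.1, 0, -30, 0], [1, 12.7, 0, 3.1, 0, -30, 0]]]'

```text
t: 17.25
tool_pos: [0.6072, -0.3158, 0.2643]
tool_rot: [-2.936, 0.471, 0.766]
contact_force: [0.7, 0.2, 0.5]
opening: 0.0001
```

Run:
```python
from h import *
d=snap('wrist','wrist9');crop('wrist9',200,110,400,260,4,'c11')
snap('scene','scene9');snap('top','top9')
O=np.array([.4844,-.272,.07]);yaw=-.317;X=np.array([np.cos(yaw),np.sin(yaw),0]);Y=np.array([-X[1],X[0],0]);Z=np.array([0,0,1])
f=lambda p:(proj(d,p)-[200,110])*4
for a in (-.1,-.05,0,.05):
    q=np.sin(a)*Y+Z*np.cos(a); print(a,f(O+.026*X+.068*q),f(O+.125*q),f(O+.09*q))
print(f(O+.026*X),f(O))
```

```text
-0.1 [482.8435 565.6164] [513.0372 854.6546] [493.1577 717.5854]
-0.05 [467.4324 566.5323] [482.6964 856.8214] [472.9567 718.9129]
0 [451.9654 566.8811] [452.2079 857.6589] [452.6741 719.4227]
0.05 [436.4985 566.6612] [421.7149 857.1612] [432.3902 719.1119]
[452.7922 368.8579] [453.6   444.836]
```

View pics/c11.png

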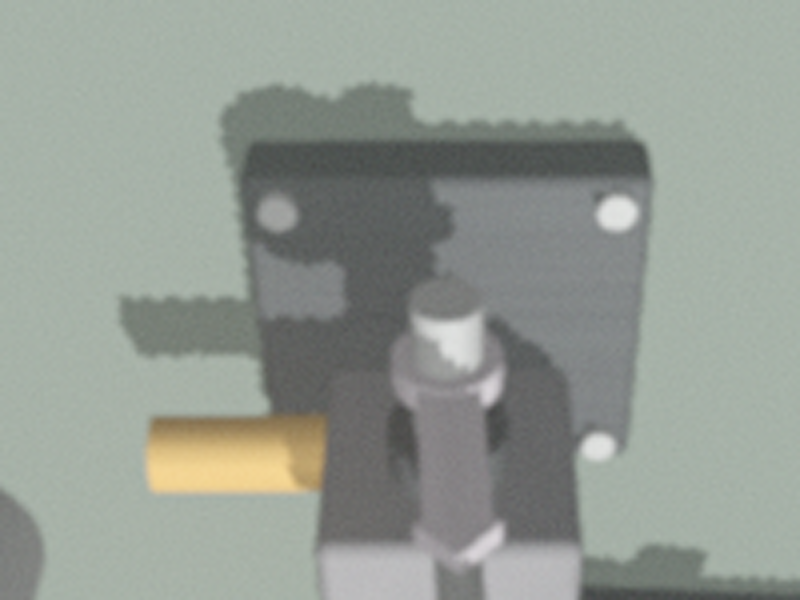

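View pics/scene9.png

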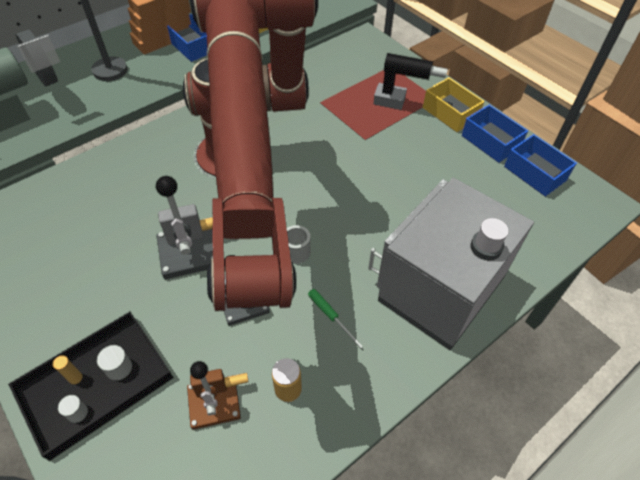

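View pics/top9.png

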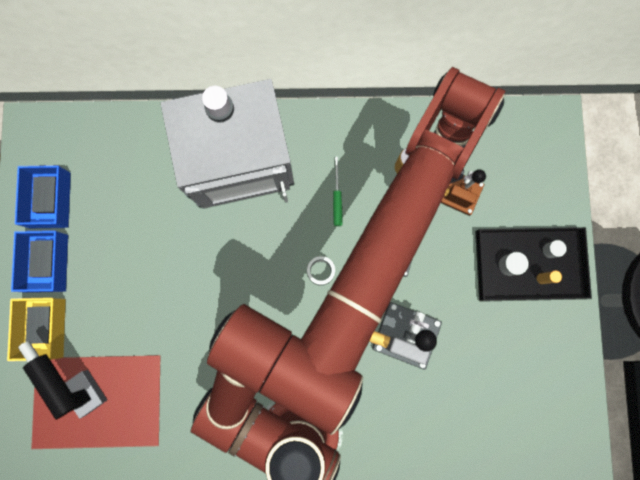

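Run:
```python
from h import *
crop('wrist9',250,190,370,370,3.3,'c12')
```

```text
(no output)
```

View pics/c12.png

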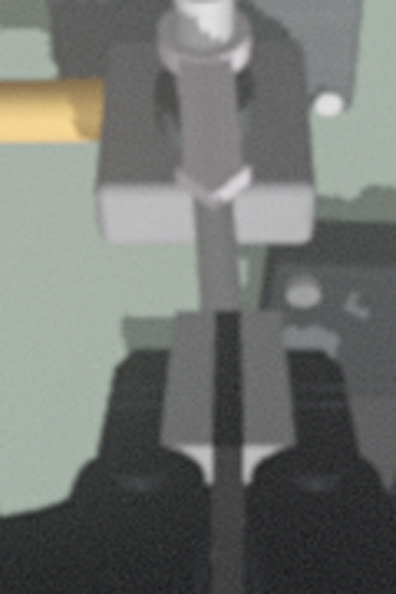

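play_rows --motion '[[[1, 0, 0, -4, 0, 0, 0], [1, 0, -3, -7, 0, 0, 0], [1, 0, -8, -10, 0, 0, 0], [1, 0, -13, -10, 0, 0, 0], [1, 0, -18, -10, 0, 0, 0], [1, 0, -23, -10, 0, 0, 0], [1, 0, -26, -10, 0, 0, 0], [1, 0, -26, -10, 0, 0, 0], [1, 0, -26, -10, 0, 0, 0]]]'

```text
t: 18.52
tool_pos: [0.7338, -0.0839, 0.354]
tool_rot: [-2.94, 0.474, 0.757]
contact_force: [-1.0, -0.1, 0.1]
opening: 0.0001
```

Run:
```python
from h import *
d=snap('scene','sceneA');t=snap('top','topA')
O=np.array([.4844,-.272,.07]);yaw=-.317;X=np.array([np.cos(yaw),np.sin(yaw),0]);Y=np.array([-X[1],X[0],0]);Z=np.array([0,0,1])
for a in (-.15,-.1,-.05,0,.05):
    q=O+.125*(np.sin(a)*Y+Z*np.cos(a)); print(a,(proj(t,q)-[350,215])*8,(proj(d,q)-[190,230])*7)
crop('sceneA',190,230,290,330,6,'c13'); crop('topA',350,215,450,290,8,'c14')
print([(230,190)], 6)
```

```text
-0.15 [485.7669 272.0421] [247.3844 236.9782]
-0.1 [466.9965 265.9024] [265.6889 230.2077]
-0.05 [447.9456 259.8445] [284.1898 223.9527]
0 [428.675  253.8878] [302.8286 218.2313]
0.05 [409.2462 248.0513] [321.5464 213.0601]
[(230, 190)] 6
```

View pics/c13.png

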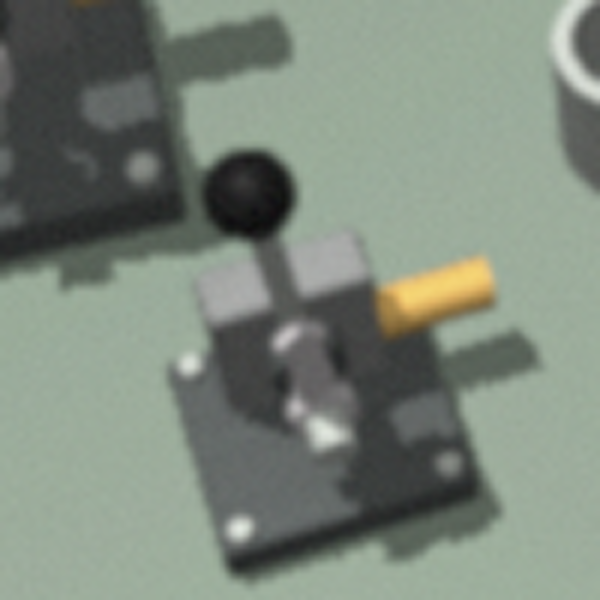

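View pics/c14.png

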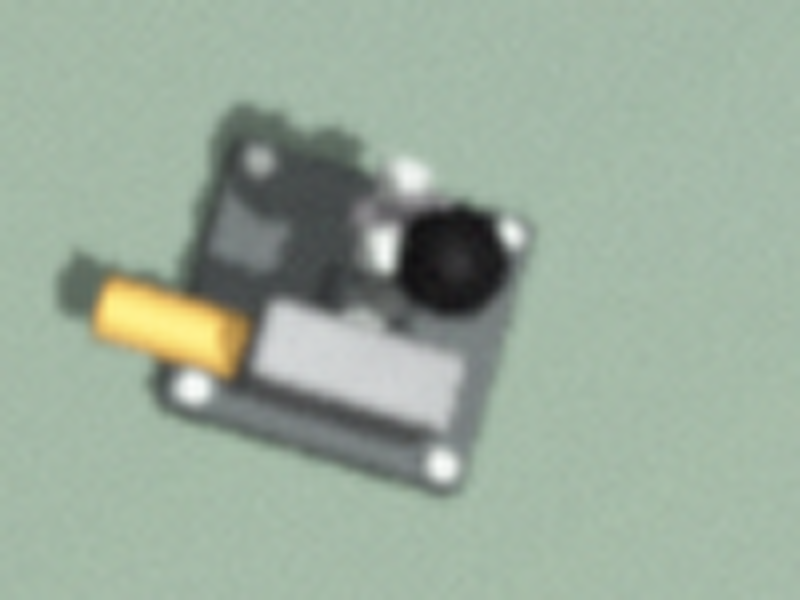

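View pics/topA.png

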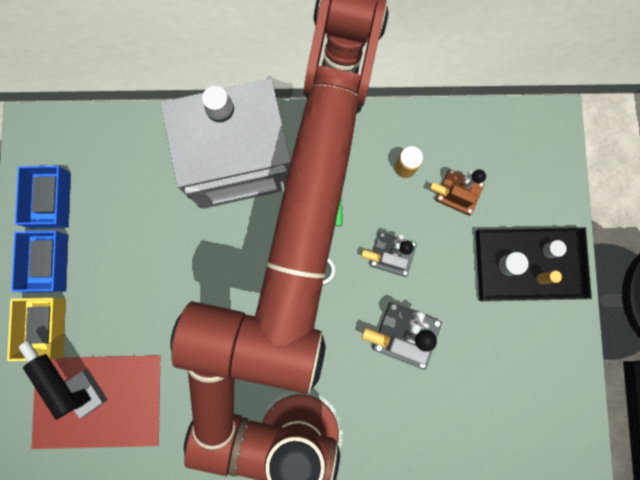

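Run:
```python
from h import *
o=ctrl.get_obs();print(o['t'],o['contact_force'],abs(o['dq']).max()); print(ctrl.finish_job())
```

```text
18.625 [ 0.6229  0.1642 -0.0035] 0.007369280383837032
the job is handed in; nothing more can be done
None
```

I shut the door first, then swung the lever into line with the pointer, let go and handed the job in at about 18.6 s. No verdict came back.

- **Door:** I pushed it shut with closed fingers on the top rail. Force rose to about 4 N at the catch, then fell to zero as it snapped. A further push met a firm stop at about 16 N. In the later pictures the door is flush with the booth front.
- **Lever:** I gripped the ball of the small grey valve, swung it from about -0.52 rad and let go. The final readings don't quite agree:

| Reading | Lean (rad) |
|---|---|
| Lever, wrist camera | about -0.04 |
| Lever, top camera | about -0.05 to -0.06 |
| Lever, scene camera | about -0.03 to -0.04 |
| Pointer, before and after the swing | about -0.03 |

The largest difference from the pointer is about 0.035 rad, inside the 0.08 limit.

- **Pointer and loose items:** The pointer read the same before and after. The arm never went near the oil can or screwdriver and passed well above the spare sleeve. In the last top view the arm covers part of the sleeve and screwdriver, but the picture just before it shows both, in their starting places.
- **At hand-in:** the gripper was clear of everything and the force reading was under 1 N.

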